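# Take the counter tray out of the middle of the stack

## Robot

A 6-joint arm with a two-finger parallel gripper is mounted at the origin on the work surface. World frame = base frame: x ahead of the robot, y to its left, z up, the work surface at z = 0. Lengths are in m, angles in rad, forces in N, time in s.
With the tool pointing down it reaches from about 0.35 to 0.925 m from the base axis. Payload 6.4 kg.
Tool frame: the origin (TCP) lies midway between the tips of the shut fingers; the grasp point (between the pads) lies 19 mm behind it; z points along the fingers, y is the direction in which the jaws open and shut (so a half turn about z gives the same grasp; the last joint's range is limited). The gripper opens to 85 mm and grips with 20 to 120 N. Pads are 22 mm wide; open, the fingers measure 114 mm over their backs; the gripper's body (76 mm by 85 mm) begins 54 mm behind the grasp point. The pads swing forward as they close: fully open they stand 13 mm farther back than shut.
Start: joints at [1.124, 0.245, 1.558, -0, 1.339, -0.174], TCP at [0.175, 0.626, 0.231] pointing down, gripper open.
Joint ranges: [-3.13, 3.13], [-1.02, 2.26], [0.13, 2.54], [-0.95, 4.09], [0.21, 2.88], [-2.74, 2.74]. Speed limits (rad/s): [2.57, 2.57, 3.14, 3.14, 3.14, 3.14].

## Interface

Orientations are given as [roll, pitch, yaw] about the fixed x, y, z axes, in that order (R = Rz(yaw) Ry(pitch) Rx(roll)).
In Python, from workcell import read_state, snapshot, camera_model, job_done gives the robot as it stands.
- The arm moves only by the shell command python3 -m crank 'ROWS' [OPENING] [FORCE]. ROWS is JSON, a list of rows, each a list of 4 numbers: the shift along the world's x, y, z in cm, then the turn about the world's z in degrees. A call has 1 to 5 rows; each row is the pose to reach, as a shift and turn from the pose measured when the call began; what a row does not reach only later rows make up. A row lasts 1/8 s, in which the tool goes at most 62.5 mm and 10.7 degrees, less where a joint would pass 70% of its speed; a pose out of reach is approached as far as the arm can. A call with a gripper value outside its range is refused whole. OPENING is the closure in counts, from 0 (fully open) to 255 (shut), set as the call begins (- or left out, the last holds). The fingers move at their own pace and stop on an object; FORCE is the grip in N (left out, the last holds). Time passes only in rows, so rows that repeat a pose let the fingers close. It gives the time, the measured TCP pose, the force and the opening at its end, in the units of the state.
- read_state(): the state, without advancing time (a new reading comes with each control period).
- snapshot(name): name is "scene" or "top" or "wrist"; returns the picture (384x512x3 uint8, red, green, blue); there is no depth.
- camera_model(name): a dict with "intrinsics" (3x3 intrinsics, pixels), "k1" (the pictures are not rectified: a ray, as slopes to the right and down, at radius r is drawn at 1 + k1 r^2 times it, then the intrinsics apply), "origin" and "attitude" of the camera in the world. Camera axes: x right, y down, z forward; pixel columns grow to the right and rows downward; lengths in m; the calibration is good to about 2 mm. A picture is of the moment at which its call begins: read the wrist's pose just before it. camera_model takes no time and is no camera call; for the wrist camera it gives the pose at the moment of the call.
- job_done(): hands the job in, once; it reports no verdict.
The state is a dict: "time_s": time; "joint_positions": joint angles; "qd": joint speeds; "joint_torque": joint torques, N m; "ee_pos": TCP position; "ee_rot": TCP orientation; "ft_force": force on the tool from outside, world axes, zero at the start; "wrist_torque": the same for the moment, N m; "grip_width": finger opening in m.
Only numpy, scipy, OpenCV 4.12 (cv2) and the standard library are available. Lean on these libraries where they do the work, as an engineer would, in place of code of your own. Each camera call takes 0.05 s, during which the arm holds its last target.

## Task

In the three-high stack on the mahjong table, the open counter tray sits between the wide tile case at the bottom and a lidded box on top. Lift the lidded box off and set it aside upright on bare table, then carry the tray over level, so that no counters spill, and set it down in the middle of the cork mat, lengthwise along the mat. Finally put the lidded box back squarely on the tile case, which stays where it is; set both things down gently, do not drop them.

Things in the scene. Friction and masses are not known exactly. Their poses are not given: they have to be found in the camera images.
- lidbox_centre (a point): Centre (half-way up) of the lidded box on top of the stack: closed ivory plastic box with a thin seam and a flat lid, 56 mm (its x) by 120 mm (its y) by 50 mm high (z up), 0.25 kg. Grip it across the 56 mm. A like box standing alone on the table is a bystander.
- tray_centre (a point): Centre (half-way up) of the counter tray, the middle of the stack: open ivory plastic tray, two rolls of counters fixed in it, a notch in each short end; 56 mm (its x) by 120 mm (its y) by 50 mm high (z up), 0.3 kg, stiff walls. Grip it across the 56 mm from outside, fingertips above the case's top (25 mm below this centre). A like tray standing alone is a bystander.
- case_centre (a point): Centre (half-way up) of the wide tile case at the bottom of the stack: closed ivory plastic case, 84 mm (its x) by 150 mm (its y) by 40 mm high (z up), flat top, loose on the table, 0.8 kg. Tray and lidded box lie along it within about 5 degrees. An ashtray 26 mm high stands beside it on the robot's side.
- mat_top (a point): Centre of the upper face of the cork mat, 110 mm (its x) by 170 mm (its y), 3 mm thick, fixed on the table (z = 0); two 16 mm dice lie beside it on the robot's side. Stack and mat stand left and right, either way round. The table half-way between them is bare for at least 70 mm around: room to set the lidded box aside, lying along the case's y.

How it is judged:
On the way, in this order (a step that is already met when the one before it is completed fails the run):
1. the lidded box stands upright on the table, away from the case, while the tray is still on the case (height (world z) of lidbox_centre below 0.035 m and angle between lidbox_centre's own z axis and vertical below 0.1 rad and horizontal distance between lidbox_centre and case_centre above 0.09 m and horizontal distance between tray_centre and case_centre below 0.03 m and height (world z) of tray_centre above 0.06 m), for 0.2 s.
2. the tray stands on the cork mat, centred within 20 mm and along the mat within 12 degrees, with the lidded box still aside (horizontal distance between tray_centre and mat_top below 0.02 m and z of tray_centre in the frame of mat_top below 0.03 m and angle between the y axis of tray_centre and the y axis of mat_top, either way round below 0.21 rad and angle between tray_centre's own z axis and vertical below 0.1 rad and horizontal distance between lidbox_centre and case_centre above 0.06 m), for 0.2 s.
At the end, for the whole second after the job is handed in: The tray stands level on the cork mat, centred within 20 mm, lengthwise within 12 degrees; the lidded box stands directly on the tile case, centred within 15 mm, aligned within 12 degrees; the case moved less than 30 mm; all released and at rest (horizontal distance between tray_centre and mat_top below 0.02 m and z of tray_centre in the frame of mat_top below 0.03 m and angle between the y axis of tray_centre and the y axis of mat_top, either way round below 0.21 rad and angle between each of tray_centre, lidbox_centre's own z axis and vertical below 0.1 rad and horizontal distance between lidbox_centre and case_centre below 0.015 m and angle between the y axis of lidbox_centre and the y axis of case_centre, either way round below 0.21 rad and z of lidbox_centre in the frame of case_centre between 0.041 and 0.05 m and distance of case_centre from where it was at the start of the episode below 0.03 m and linear speed of each of tray, lidbox below 0.02 m/s); the robot touches nothing.
It fails at once if the tray is tipped more than 20 degrees (the counters spill) (angle between tray_centre's own z axis and vertical above 0.35 rad).
It fails at once if the tray or the lidded box is dropped (falls free from more than about 20 mm) ((contact force between the fingers and tray below 0.1 N and linear speed of tray above 0.65 m/s) or (contact force between the fingers and lidbox below 0.1 N and linear speed of lidbox above 0.65 m/s)).
It also fails if it takes over 72 s, if anything falls off the work surface, if the arm or the gripper's body presses on something with over 40 N, if the wrist force passes 120 N, or if a joint passes its speed limit or range.

## Working session

There is one attempt and no reset: what is moved stays moved. The work goes in short steps, Python scripts to look and compute and a shell command to move; the robot and the scene stay as the last step left them, time stands still between calls to the robot, and variables do not carry over. Pictures are saved under pics/ and viewed, and the job is handed in when it is done.

```bash
ls; mkdir -p pics; python3 - <<'E'
from workcell import *
import cv2
s=read_state();print(s)
for n in("scene","top","wrist"):
    m=camera_model(n);print(n,m)
    cv2.imwrite(f"pics/{n}0.png",snapshot(n)[:,:,::-1])
E
```

```text
pics
{'time_s': 0.0, 'joint_positions': array([ 1.12390140e+00,  2.45799597e-01,  1.55905294e+00,  1.17726862e-05,
        1.33869475e+00, -1.74110065e-01]), 'qd': array([ 0.00184565,  0.00174869, -0.00037679, -0.00086838, -0.00046194,
       -0.00165442]), 'joint_torque': array([-1.11754769e-03, -4.29499912e+01, -3.26135910e+01, -2.50379371e-04,
        5.26569318e-03,  7.34560444e-06]), 'ee_pos': array([0.17486604, 0.62544256, 0.23016866]), 'ee_rot': array([-3.13966956e+00, -3.49881395e-04,  2.86880474e+00]), 'ft_force': array([-0.14685824,  0.45086632,  0.39288845]), 'wrist_torque': array([-0.00254651,  0.04680445,  0.00281626]), 'grip_width': 0.08504103733379527}
scene {'intrinsics': array([[445.29708356,   0.        , 257.21248025],
       [  0.        , 445.29708356, 191.79479321],
       [  0.        ,   0.        ,   1.        ]]), 'k1': -0.14034293092703498, 'origin': array([ 1.08751752, -0.06431769,  0.86200994]), 'attitude': array([-2.52206433e+00,  1.71530144e-03,  1.48096795e+00])}
top {'intrinsics': array([[415.37070983,   0.        , 258.26082517],
       [  0.        , 415.37070983, 191.37768076],
       [  0.        ,   0.        ,   1.        ]]), 'k1': 0.05003198093975298, 'origin': array([ 0.34436991, -0.01703891,  0.96073478]), 'attitude': array([-2.93530479,  0.00372266, -1.50635724])}
wrist {'intrinsics': array([[313.36200306,   0.        , 258.11669456],
       [  0.        , 313.36200306, 192.3552742 ],
       [  0.        ,   0.        ,   1.        ]]), 'k1': 0.029455015475219334, 'origin': array([0.11225344, 0.643066  , 0.37381334]), 'attitude': array([2.87708226e+00, 1.79103934e-03, 1.29862303e+00])}
```

View pics/scene0.png

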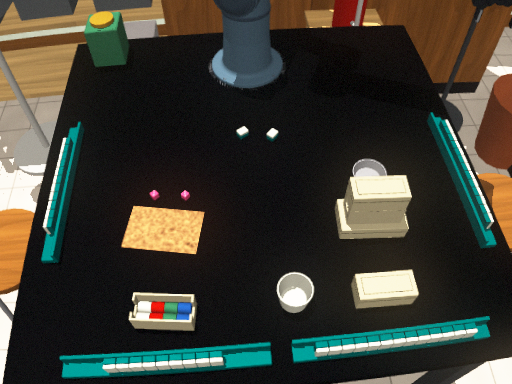

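View pics/top0.png

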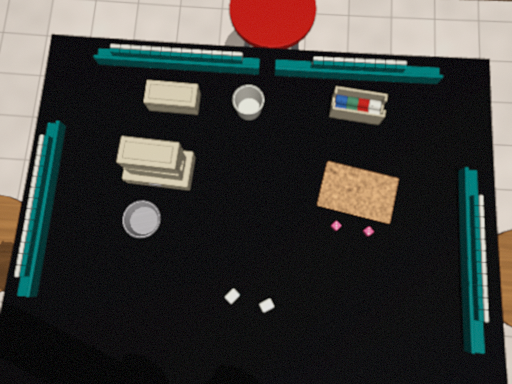

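View pics/wrist0.png

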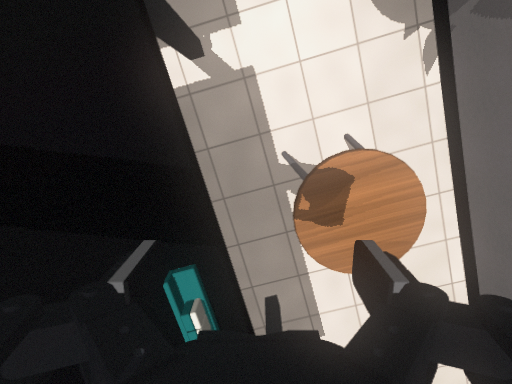

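The scene shows the stack at about (375,205) px and the mat at (164,229). In the top view the stack is at (155,163), the mat at (358,192), and the bystander box and tray are farther from the robot. Next I'll measure them.

```bash
cat > h.py <<'E'
import numpy as np, cv2
from scipy.spatial.transform import Rotation as R
from workcell import *
def ray(m,px):
    px=np.atleast_2d(np.asarray(px,float)); K=m["intrinsics"]
    d=np.array([m["k1"],0,0,0,0.])
    u=cv2.undistortPoints(px.reshape(-1,1,2),K,d).reshape(-1,2)
    return np.c_[u,np.ones(len(u))]@R.from_euler("xyz",m["attitude"]).as_matrix().T
def cast(m,px,z):
    d=ray(m,px);o=m["origin"];return o+d*((z-o[2])/d[:,2])[:,None]
def proj(m,P):
    P=np.atleast_2d(P); r=R.from_euler("xyz",m["attitude"]).as_matrix()
    c=(P-m["origin"])@r; u=c[:,:2]/c[:,2:]; u=u*(1+m["k1"]*(u**2).sum(1))[:,None]
    return u*m["intrinsics"][0,0]+m["intrinsics"][:2,2]
def rect(P):
    (c,s,a)=cv2.minAreaRect(P[:,:2].astype(np.float32)*1000)
    b=cv2.boxPoints((c,s,a)); e0=b[1]-b[0]; e1=b[2]-b[1]
    e=e0 if np.hypot(*e0)>np.hypot(*e1) else e1
    ang=np.degrees(np.arctan2(e[1],e[0]))%180
    return np.round(c,1),np.round(sorted(s),1),round(ang,1)
E
python3 - <<'E'
from h import *
for n in("top","scene"):
    im=cv2.imread(f"pics/{n}0.png");m=camera_model(n)
    h=cv2.cvtColor(im,cv2.COLOR_BGR2HSV)
    mk=cv2.inRange(h,(8,70,110),(25,255,255))
    cs,_=cv2.findContours(mk,0,2)
    for c in cs:
        P=cast(m,c.reshape(-1,2),0.003)
        if cv2.contourArea(c)>1500: print(n,"mat?",rect(P),c.reshape(-1,2).mean(0))
im=cv2.imread("pics/top0.png")[120:205,100:215]
a=cv2.resize(im,None,fx=5,fy=5,interpolation=2); cv2.imwrite("pics/ct.png",a)
im=cv2.imread("pics/scene0.png")[155:245,320:425]
a=cv2.resize(im,None,fx=6,fy=6,interpolation=2); cv2.imwrite("pics/cs.png",a)
E
```

```text
top mat? (array([ 558.7, -232.8]), array([113.3, 172.8]), np.float32(79.2)) [356.61261261 191.58558559]
scene mat? (array([ 572.8, -570.9]), array([ 85.7, 218.6]), np.float32(13.1)) [ 19.91666667 247.1       ]
scene mat? (array([ 559.4, -231.8]), array([111.4, 171.1]), np.float32(79.3)) [158.85714286 229.4       ]
scene mat? (array([565.1, 246.7]), array([163.3, 171. ]), np.float32(68.8)) [362.704 213.904]
scene mat? (array([ -54.4, -668.2]), array([260.5, 296.3]), np.float32(89.0)) [41.54 68.39]
scene mat? (array([-342.2, -576.8]), array([216.8, 639.5]), np.float32(80.0)) [76.11656442 15.92638037]
```

View pics/ct.png

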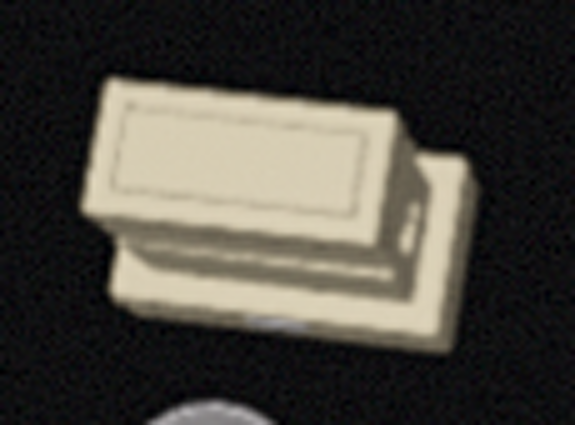

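View pics/cs.png

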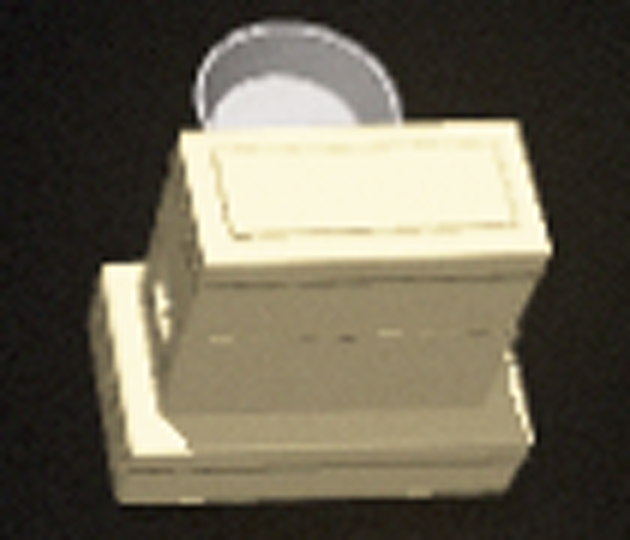

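Both cameras put the mat at about (559,-232) mm with its long axis at 79.3°. The enlarged crops show the lid's top corners and the case's top corners clearly, so I'll cast those.

```bash
python3 - <<'E'
from h import *
T,S=camera_model("top"),camera_model("scene")
t=lambda p:(np.array(p)+.5)/5-.5+[100,120]
s=lambda p:(np.array(p)+.5)/6-.5+[320,155]
def ref(m,f,px,n):
    g=cv2.imread(f,0); p=px.astype(np.float32).reshape(-1,1,2)
    return cv2.cornerSubPix(g,p,(3,3),(-1,-1),(3,50,.01)).reshape(-1,2)
def show(n,P):
    P=P[:,:2]*1000
    print(n,P.mean(0).round(1),[ (round(np.hypot(*(P[(i+1)%len(P)]-P[i])),1), round(np.degrees(np.arctan2(*(P[(i+1)%len(P)]-P[i])[::-1]))%180,1)) for i in range(len(P))])
a=t([(105,80),(400,113),(375,245),(82,212)]);b=s([(182,130),(520,120),(551,250),(205,268)])
for z in(.14,):
    show("lid T",cast(T,a,z)); show("lid S",cast(S,b,z))
c=cast(T,t([(470,155),(440,335),(112,300)]),.04); show("case T",c); print("case ctr",(c[0]+c[2])/2)
c=cast(S,s([(103,265),(122,460),(533,440)]),.04); show("case S",c);print("case ctr",(c[0]+c[2])/2)
# tray bottom corner cues: scene tray near edge at z=.04: left (160,410)
show("trayS bottom", cast(S,s([(163,408),(487,410)]),.04))
show("trayT top", cast(T,t([(428,185),(410,300)]),.09)); show("trayT bot", cast(T,t([(410,300),(150,265)]),.04))
E
```

```text
lid T [583.5 228.9] [(np.float64(122.7), np.float64(87.1)), (np.float64(56.9), np.float64(175.5)), (np.float64(120.3), np.float64(87.1)), (np.float64(56.8), np.float64(178.0))]
lid S [583.9 231.3] [(np.float64(119.9), np.float64(87.1)), (np.float64(55.0), np.float64(174.7)), (np.float64(119.1), np.float64(88.2)), (np.float64(57.4), np.float64(175.5))]
case T [568.1 207.5] [(np.float64(85.8), np.float64(176.4)), (np.float64(149.8), np.float64(87.4)), (np.float64(174.0), np.float64(117.0))]
case ctr [0.58347596 0.2315485  0.04      ]
case S [597.3 207.9] [(np.float64(84.7), np.float64(173.6)), (np.float64(152.2), np.float64(87.5)), (np.float64(169.1), np.float64(57.5))]
case ctr [0.58432504 0.2348577  0.04      ]
trayS bottom [609.3 232.9] [(np.float64(119.9), np.float64(84.0)), (np.float64(119.9), np.float64(84.0))]
trayT top [567.2 163. ] [(np.float64(51.8), np.float64(177.1)), (np.float64(51.8), np.float64(177.1))]
trayT bot [557.  234.4] [(np.float64(119.7), np.float64(85.8)), (np.float64(119.7), np.float64(85.8))]
```

```bash
python3 -m crank '[[4,-3.9,0,-7.7],[8,-7.8,0,-15.4],[12,-11.7,0,-23.1],[16,-15.6,0,-30.8],[20,-19.5,0,-38.5]]' 0 40
```

```text
time_s: 0.78
ee_pos: [0.3759, 0.4291, 0.2302]
ee_rot: [-3.14, -0.0, 2.193]
ft_force: [0.1, 0.3, 0.5]
grip_width: 0.0854
```

```bash
python3 -m crank '[[4.2,-4,0,-7.7],[8.4,-8,0,-15.4],[12.6,-12,0,-23.1],[16.8,-16,0,-30.8],[20.8,-19.9,0,-38.5]]' && python3 -m crank '[[0,0,0,0]]' && python3 - <<'E'
from h import *
m=camera_model("wrist");im=snapshot("wrist");cv2.imwrite("pics/w1.png",im[:,:,::-1]);print(m["origin"],m["attitude"])
E
```

```text
time_s: 1.4
ee_pos: [0.5849, 0.2285, 0.2299]
ee_rot: [-3.14, -0.0, 1.516]
ft_force: [-0.3, 0.5, -0.7]
grip_width: 0.0852
time_s: 1.52
ee_pos: [0.5869, 0.2256, 0.2294]
ee_rot: [-3.139, 0.0, 1.511]
ft_force: [-0.1, 1.1, -0.2]
grip_width: 0.0854
[0.59204066 0.29111488 0.37294128] [ 2.87679478e+00  2.04872704e-03 -5.93554122e-02]
```

View pics/w1.png

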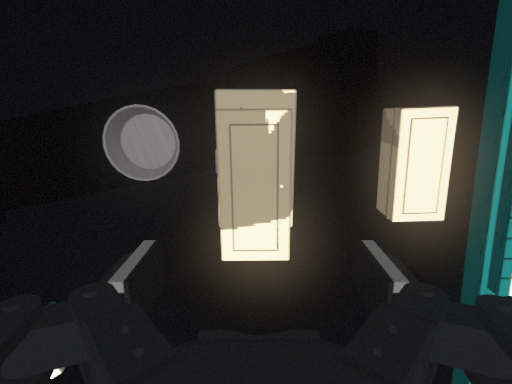

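The wrist view shows the lid's top face from (222,260)-(289,260) up to about (217,109)-(293,109). It sits centred between the fingers at (135,265) and (380,265).

```bash
python3 - <<'E'
from h import *
m=camera_model("wrist")
P=cast(m,[(222,260),(289,260),(293.5,109),(216.5,109)],.14);print((P*1000).round(1),P.mean(0)); 
s=read_state();print(s["ee_pos"],s["ee_rot"])
E
```

```text
[[553.8 174.1 140. ]
 [608.4 171.  140. ]
 [615.3 289.8 140. ]
 [560.2 293.  140. ]] [0.58444495 0.23196582 0.14      ]
[0.58563146 0.2269659  0.22927267] [-3.13840964e+00 -1.29191037e-04  1.51325867e+00]
```

```bash
python3 -m crank '[[-0.1,0.4,-4,0.4],[-0.1,0.4,-8,0.4],[-0.1,0.4,-11,0.4],[-0.1,0.4,-13,0.4],[-0.1,0.4,-13.3,0.4]]' 0 && python3 -m crank '[[0,0,0,0],[0,0,0,0],[0,0,0,0],[0,0,0,0],[0,0,0,0]]' 255 40
```

```text
time_s: 2.2
ee_pos: [0.5833, 0.2315, 0.0949]
ee_rot: [-3.136, 0.0, 1.522]
ft_force: [-0.2, -0.4, -0.7]
grip_width: 0.0855
time_s: 2.82
ee_pos: [0.5844, 0.2318, 0.0965]
ee_rot: [-3.138, -0.0, 1.522]
ft_force: [-0.6, 0.4, 6.0]
grip_width: 0.0557
```

```bash
python3 -m crank '[[0,0,0.5,0],[0,0,1.5,0],[0,0,3,0],[0,0,4,0],[0,0,4,0]]' && python3 - <<'E'
from h import *
for n in("scene","top"):
    im=snapshot(n)[:,:,::-1];cv2.imwrite(f"pics/{n}1.png",im)
c=cv2.imread("pics/scene1.png")[110:245,310:435];cv2.imwrite("pics/cs1.png",cv2.resize(c,None,fx=4,fy=4,interpolation=2))
E
```

```text
time_s: 3.45
ee_pos: [0.5852, 0.232, 0.1381]
ee_rot: [-3.141, -0.001, 1.522]
ft_force: [0.1, -1.4, -3.4]
grip_width: 0.0557
```

View pics/cs1.png

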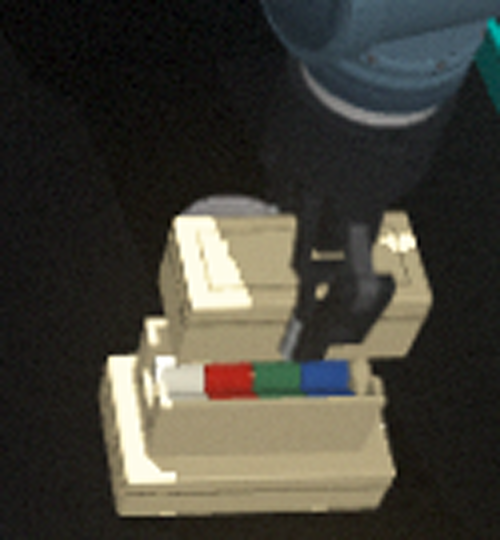

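The lid is in the gripper and the tray stayed on the case: the counters show at (260,380) in the crop. Next I'll carry the lid to the midpoint.

```bash
python3 -m crank '[[-0.2,-3,0,0],[-0.5,-8,0,0],[-0.9,-14,0,0],[-1.2,-19.5,0,0],[-1.4,-23.2,0,0]]' && python3 -m crank '[[0,0,-3,0],[0,0,-6.5,0],[0,0,-9.5,0],[0,0,-11.2,0],[0,0,-11.8,0]]'
```

```text
time_s: 4.18
ee_pos: [0.5694, -0.0024, 0.1358]
ee_rot: [-3.137, -0.0, 1.52]
ft_force: [1.3, 0.3, -1.8]
grip_width: 0.0555
time_s: 4.8
ee_pos: [0.5688, -0.0023, 0.0168]
ee_rot: [-3.135, -0.001, 1.52]
ft_force: [0.7, 0.7, -3.4]
grip_width: 0.0556
```

```bash
python3 -m crank '[[0,0,-0.3,0],[0,0,-0.6,0],[0,0,-0.8,0],[0,0,-0.9,0],[0,0,-1.0,0]]' && python3 -m crank '[[0,0,0,0]]'
```

```text
time_s: 5.42
ee_pos: [0.569, -0.0023, 0.0069]
ee_rot: [-3.136, -0.001, 1.52]
ft_force: [-0.4, -0.6, -3.1]
grip_width: 0.0554
time_s: 5.55
ee_pos: [0.569, -0.0023, 0.007]
ee_rot: [-3.136, -0.001, 1.52]
ft_force: [0.2, 0.7, -3.2]
grip_width: 0.0554
```

```bash
python3 -m crank '[[0,0,-0.05,0],[0,0,-0.1,0],[0,0,-0.1,0]]'
```

```text
time_s: 5.92
ee_pos: [0.5691, -0.0023, 0.0065]
ee_rot: [-3.136, -0.0, 1.52]
ft_force: [-3.2, -0.0, 4.6]
grip_width: 0.0554
```

Contact with the table at TCP z = 0.0065, as predicted. Release and rise.

```bash
python3 -m crank '[[0,0,0,0],[0,0,0,0],[0,0,0,0],[0,0,0,0],[0,0,0,0]]' 0 && python3 -m crank '[[0,0,2,0],[0,0,6,0],[0,0,11,0],[0,0,16,0],[0,0,21,0]]' && python3 -m crank '[[0.2,5,0,0],[0.5,10,0,0],[0.8,15,0,0],[1,20,0,0],[1,20,0,0]]' && python3 - <<'E'
from h import *
for n in("scene","top","wrist"):
    m=camera_model(n);im=snapshot(n)[:,:,::-1];cv2.imwrite(f"pics/{n}2.png",im)
    if n=="wrist":np.save("w2.npy",np.r_[m["origin"],m["attitude"]])
E
```

```text
time_s: 6.55
ee_pos: [0.5691, -0.0023, 0.0065]
ee_rot: [-3.136, -0.0, 1.52]
ft_force: [0.1, -0.7, 0.5]
grip_width: 0.0852
time_s: 7.18
ee_pos: [0.5691, -0.0023, 0.2199]
ee_rot: [-3.138, -0.0, 1.52]
ft_force: [0.0, -0.6, -0.3]
grip_width: 0.0853
time_s: 7.8
ee_pos: [0.5787, 0.2007, 0.2214]
ee_rot: [-3.139, -0.001, 1.525]
ft_force: [0.3, 0.3, -0.3]
grip_width: 0.0854
```

View pics/scene2.png

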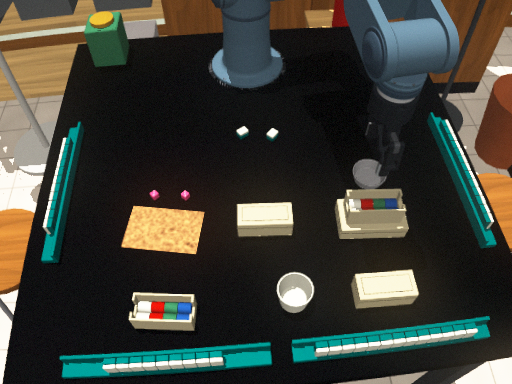

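View pics/wrist2.png

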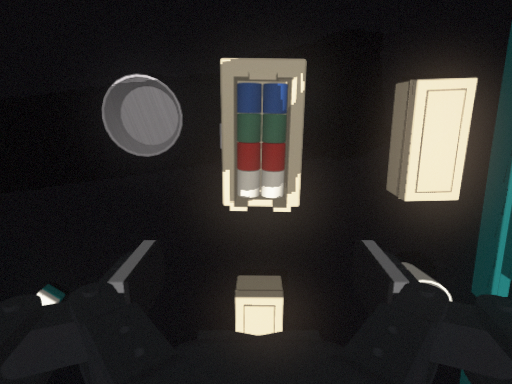

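The scene shows the lid upright at (265,219) and the tray on the case at (372,207). The wrist view shows the tray rim. I'll enlarge it to get the rim corners.

```bash
python3 - <<'E'
import cv2
c=cv2.imread("pics/wrist2.png")[45:225,195:335]
c=cv2.convertScaleAbs(c,alpha=1.8,beta=25)
cv2.imwrite("pics/cw2.png",cv2.resize(c,None,fx=3.2,fy=3.2,interpolation=2))
c=cv2.imread("pics/scene2.png")[180:245,325:415]
cv2.imwrite("pics/cs2.png",cv2.resize(c,None,fx=6,fy=6,interpolation=2))
E
```

```text
(no output)
```

View pics/cw2.png

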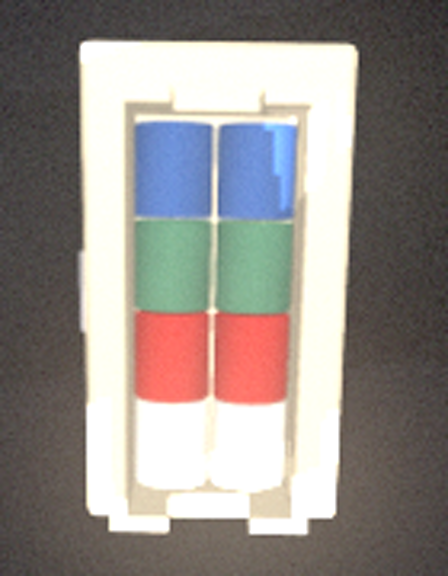

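View pics/cs2.png

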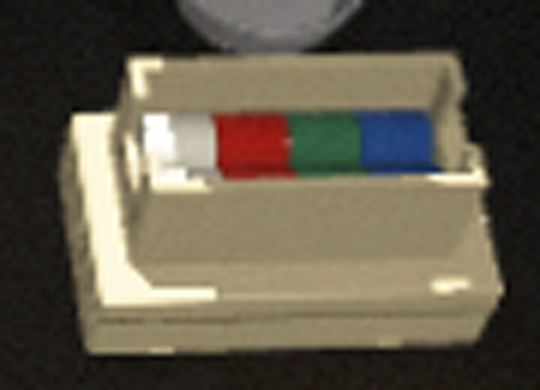

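```bash
python3 - <<'E'
import cv2,numpy as np
c=cv2.imread("pics/wrist2.png",0)[45:225,205:320]
c=cv2.createCLAHE(4,(6,6)).apply(c)
cv2.imwrite("pics/cw3.png",cv2.resize(c,None,fx=3.2,fy=3.2,interpolation=2))
c=cv2.imread("pics/top2.png",0)[120:205,100:215]
cv2.imwrite("pics/ct2.png",cv2.resize(c,None,fx=5,fy=5,interpolation=2))
E
```

```text
(no output)
```

View pics/cw3.png

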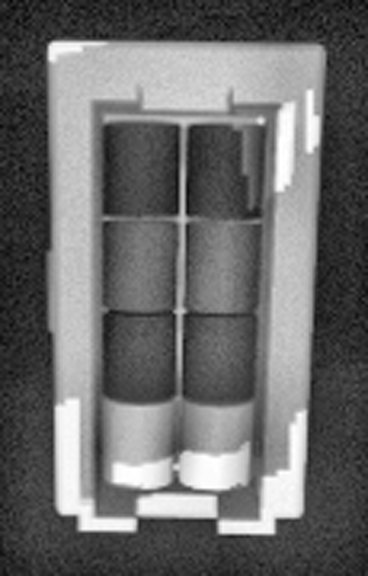

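View pics/ct2.png

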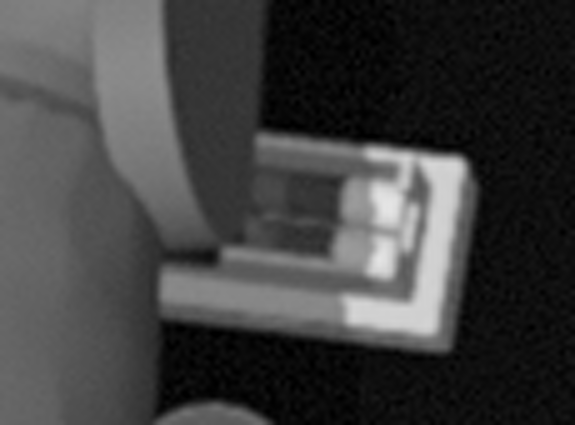

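```bash
python3 - <<'E'
from h import *
m=camera_model("wrist");w=np.load("w2.npy");m["origin"],m["attitude"]=w[:3],w[3:]
f=lambda p:(np.array(p)+.5)/3.2-.5+[205,45]
S=camera_model("scene");g=lambda p:(np.array(p)+.5)/6-.5+[325,180]
print("near/far .09",(cast(m,f([(78,531),(275,533),(281,103),(93,101)]),.09)*1000).round(1))
print("case .04",(cast(m,f([(58,516),(302,516),(326,44),(49,44)]),.04)*1000).round(1))
print("scene rim .09",(cast(S,g([(130,57),(460,55),(487,183),(150,188)]),.09)*1000).round(1))
q=f([(78,531),(275,533)]);Q=proj(m,cast(m,q,.09))-q;print(abs(Q).max())
# counters centreline direction
print("mid counters ~.075",(cast(m,f([(179,487),(183,122)]),.075)*1000).round(1))
s=read_state();print(s["ee_pos"],s["ee_rot"])
E
```

```text
near/far .09 [[551.6 173.1  90. ]
 [608.3 169.7  90. ]
 [612.3 286.   90. ]
 [564.1 288.9  90. ]]
case .04 [[539.4 162.3  40. ]
 [622.1 158.3  40. ]
 [631.2 305.9  40. ]
 [548.5 310.   40. ]]
scene rim .09 [[549.3 175.   90. ]
 [559.4 296.   90. ]
 [614.4 290.3  90. ]
 [605.1 170.5  90. ]]
2.842170943040401e-14
mid counters ~.075 [[581.2 180.5  75. ]
 [587.1 283.8  75. ]]
[0.57914172 0.19723192 0.22071513] [-3.13866227e+00 -3.01627632e-05  1.51990398e+00]
```

The tray centre comes out at about (583,232) mm with its long axis at 86°, and the case at about (585,234), 87°. I'll descend and grip the tray.

```bash
python3 -m crank '[[0.4,3.5,-1,-1],[0.4,3.5,-6,-1],[0.4,3.5,-11,-1],[0.4,3.5,-14,-1],[0.4,3.5,-15,-1]]' 0 && python3 -m crank '[[0,0,-0.8,0],[0,0,-1.6,0],[0,0,-2.2,0],[0,0,-2.4,0],[0,0,-2.4,0]]'
```

```text
time_s: 8.57
ee_pos: [0.582, 0.2306, 0.0688]
ee_rot: [-3.135, 0.001, 1.501]
ft_force: [-0.1, 0.1, -0.7]
grip_width: 0.0853
time_s: 9.2
ee_pos: [0.5822, 0.2307, 0.045]
ee_rot: [-3.135, 0.001, 1.501]
ft_force: [0.9, 0.0, -0.3]
grip_width: 0.0856
```

```bash
python3 -m crank '[[0,0,0.1,0],[0,0,0.2,0],[0,0,0.2,0],[0,0,0.2,0],[0,0,0.2,0]]' 255 40 && python3 -m crank '[[0,0,0.4,0],[0,0,1,0],[0,0,2,0],[0,0,3,0],[0,0,3.5,0]]' && python3 -m crank '[[0,0,1.5,0],[0,0,3,0],[0,0,4.5,0],[0,0,5,0],[0,0,5,0]]'&& python3 - <<'E'
from h import *
im=snapshot("scene")[:,:,::-1]
cv2.imwrite("pics/cs3.png",cv2.resize(im[100:260,220:450],None,fx=3,fy=3,interpolation=2))
E
```

```text
time_s: 9.82
ee_pos: [0.5825, 0.2308, 0.0474]
ee_rot: [-3.136, 0.001, 1.501]
ft_force: [-0.7, 0.5, 2.2]
grip_width: 0.0555
time_s: 10.45
ee_pos: [0.5831, 0.2309, 0.0837]
ee_rot: [-3.138, 0.0, 1.501]
ft_force: [-0.1, -0.6, -4.0]
grip_width: 0.0556
time_s: 11.08
ee_pos: [0.5832, 0.2309, 0.1341]
ee_rot: [-3.138, 0.0, 1.501]
ft_force: [0.2, 0.2, -3.9]
grip_width: 0.0557
```

View pics/cs3.png

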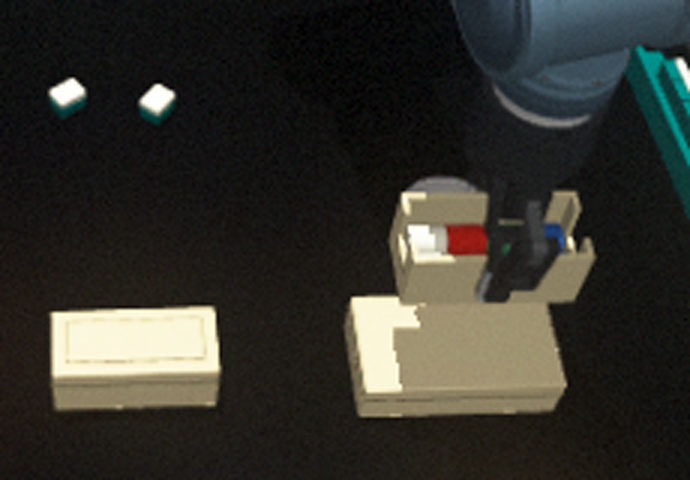

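Tray is held level and the case stayed put. I'll carry it gently to the mat.

```bash
python3 -m crank '[[0,-1.2,0,0],[-0.2,-3.6,0,-1],[-0.4,-7,0,-2],[-0.6,-11,0,-3],[-0.8,-15,0,-3.5]]' && python3 -m crank '[[-0.2,-4,0,-0.5],[-0.4,-8,0,-1],[-0.6,-12,0,-1.5],[-0.8,-16,0,-2],[-1,-20,0,-2.5]]'
```

```text
time_s: 11.75
ee_pos: [0.5741, 0.079, 0.1328]
ee_rot: [-3.136, 0.001, 1.439]
ft_force: [0.3, -0.5, -3.3]
grip_width: 0.0555
time_s: 12.38
ee_pos: [0.5632, -0.1228, 0.1322]
ee_rot: [-3.135, 0.001, 1.395]
ft_force: [0.5, 1.1, -3.4]
grip_width: 0.0558
```

```bash
python3 -c "
from workcell import *;s=read_state();print(s['ee_pos'],s['ee_rot'],s['qd'])"
```

```text
[ 0.56320758 -0.12279799  0.13217082] [-3.13503390e+00  9.14957199e-04  1.39483104e+00] [-0.5361897   0.09279067 -0.11090204 -0.00148648  0.01116866 -0.46382485]
```

```bash
python3 -m crank '[[-0.1,-4,0,0],[-0.2,-7,0,-0.3],[-0.3,-9.5,0,-0.6],[-0.4,-10.7,0,-0.6],[-0.4,-11,0,-0.6]]' && python3 -m crank '[[0,0,-1.5,0],[0,0,-3.5,0],[0,0,-5.5,0],[0,0,-6.8,0],[0,0,-7.2,0]]' && python3 - <<'E'
from h import *
s=read_state();print(s['ee_pos'],s['ee_rot'])
for n in("scene","top"):
    im=snapshot(n)[:,:,::-1];cv2.imwrite(f"pics/{n}4.png",im)
E
```

```text
time_s: 13.0
ee_pos: [0.559, -0.233, 0.1319]
ee_rot: [-3.135, 0.0, 1.384]
ft_force: [-0.6, -0.3, -4.2]
grip_width: 0.0554
time_s: 13.62
ee_pos: [0.5583, -0.2324, 0.0582]
ee_rot: [-3.132, -0.001, 1.384]
ft_force: [0.6, -0.1, -2.8]
grip_width: 0.0558
[ 0.55829154 -0.23240594  0.05822076] [-3.13220794e+00 -5.58687804e-04  1.38409279e+00]
```

View pics/scene4.png

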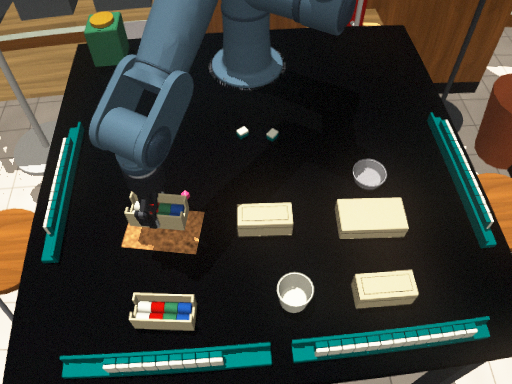

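```bash
python3 - <<'E'
from h import *
T=camera_model("top")
P=cast(T,[(336,226),(368,231)],.012);print(P)
a=np.radians(-10.7);d=P[:,:2]-[.559,-.232];print(d@np.array([[np.cos(a),-np.sin(a)],[np.sin(a),np.cos(a)]]))
E
python3 -m crank '[[0.05,-0.05,-1.5,0],[0.05,-0.05,-3,0],[0.05,-0.05,-3.9,0],[0.05,-0.05,-4.3,0],[0.05,-0.05,-4.5,0]]'
```

```text
[[ 0.47284287 -0.18338969  0.012     ]
 [ 0.46618527 -0.25602599  0.012     ]]
[[-0.09368441  0.03176861]
 [-0.08674012 -0.04084085]]
time_s: 14.35
ee_pos: [0.5595, -0.2335, 0.0143]
ee_rot: [-3.134, 0.0, 1.384]
ft_force: [-0.5, -0.7, -3.4]
grip_width: 0.0557
```

```bash
python3 -m crank '[[0,0,-0.1,0],[0,0,-0.2,0],[0,0,-0.3,0],[0,0,-0.35,0]]'; python3 -m crank '[[0,0,-0.05,0],[0,0,-0.1,0]]'
```

```text
time_s: 14.85
ee_pos: [0.5596, -0.2335, 0.0109]
ee_rot: [-3.134, 0.0, 1.384]
ft_force: [-0.3, -0.2, -3.6]
grip_width: 0.0555
time_s: 15.1
ee_pos: [0.5596, -0.2335, 0.0104]
ee_rot: [-3.134, 0.0, 1.384]
ft_force: [-3.7, 1.3, 4.2]
grip_width: 0.0556
```

Contact at z = 0.0104, exactly as predicted. Release and rise.

```bash
python3 -m crank '[[0,0,0,0],[0,0,0,0],[0,0,0,0],[0,0,0,0],[0,0,0,0]]' 0 && python3 -m crank '[[0,0,2,0],[0,0,6,0],[0,0,11,0],[0,0,16,0],[0,0,21,0]]' && python3 -m crank '[[0,5,0,1.5],[0.2,10,0,3],[0.5,15,0,5],[0.7,18,0,7],[0.7,18,0,7.7]]' && python3 - <<'E'
from h import *
s=read_state();print(s['ee_pos'],s['ee_rot'])
for n in("scene","top","wrist"):
    m=camera_model(n);im=snapshot(n)[:,:,::-1];cv2.imwrite(f"pics/{n}5.png",im)
    if n=="wrist":np.save("w5.npy",np.r_[m["origin"],m["attitude"]])
im=cv2.imread("pics/scene5.png")[170:260,110:420]
cv2.imwrite("pics/cs5.png",cv2.resize(im,(775,225),interpolation=2))
E
```

```text
time_s: 15.72
ee_pos: [0.5596, -0.2335, 0.0104]
ee_rot: [-3.134, 0.0, 1.384]
ft_force: [0.4, -0.8, -0.5]
grip_width: 0.0854
time_s: 16.35
ee_pos: [0.5596, -0.2335, 0.2238]
ee_rot: [-3.136, 0.001, 1.384]
ft_force: [1.6, -0.7, -0.3]
grip_width: 0.0855
time_s: 16.98
ee_pos: [0.5667, -0.0518, 0.2253]
ee_rot: [-3.137, 0.001, 1.522]
ft_force: [-0.6, -0.0, 0.5]
grip_width: 0.0855
[ 0.56670225 -0.05180103  0.22533208] [-3.13749398e+00  1.41028581e-03  1.52201769e+00]
```

View pics/cs5.png

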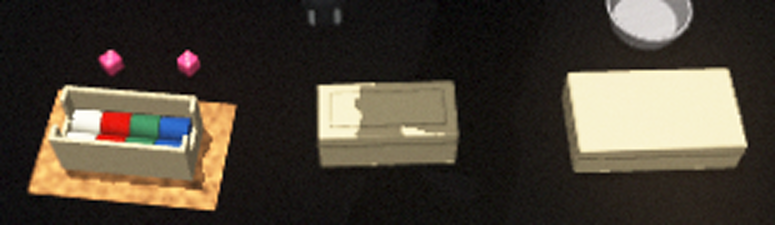

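View pics/wrist5.png

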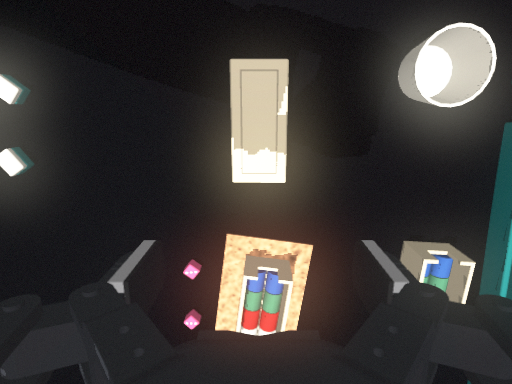

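View pics/top5.png

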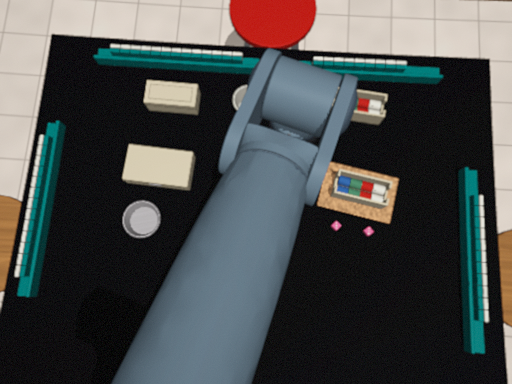

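The tray is on the mat in both views, the lid stands alone at (262,120) in the wrist view, and the case is bare. I'll measure all three.

```bash
python3 - <<'E'
from h import *
T,S,m=camera_model("top"),camera_model("scene"),camera_model("wrist");w=np.load("w5.npy");m["origin"],m["attitude"]=w[:3],w[3:]
s=lambda p:(np.array(p)+.5)/2.5-.5+[110,170]
im=cv2.imread("pics/top5.png")
h=cv2.cvtColor(im,cv2.COLOR_BGR2HSV)
mk=cv2.inRange(h,(15,15,150),(40,110,255)); mk[:135]=0;mk[:,220:]=0;mk[200:]=0
c=max(cv2.findContours(mk,0,2)[0],key=cv2.contourArea);print("case T",rect(cast(T,c.reshape(-1,2),.04)))
for n,C,px,z in(("case S",S,s([(568,74),(728,69),(746,146),(576,153)]),.04),("lid W",m,[(229.5,60),(288.5,60),(286,183),(232,182)],.05),("lid S",S,s([(317,86),(457,82),(458,138),(319,142)]),.05),("tray S",S,s([(63,87),(200,96),(190,152),(50,139)]),.053),
  ("tray T",T,[(337.5,165.5),(391.5,176),(388,206.5),(333.5,196)],.053)):
    P=cast(C,px,z);print(n,rect(P),(P.mean(0)*1000).round(1))
cv2.imwrite("pics/ct5.png",cv2.resize(im[150:235,300:415],None,fx=5,fy=5,interpolation=2))
cv2.imwrite("pics/ct5b.png",cv2.resize(im[130:205,105:210],None,fx=5,fy=5,interpolation=2))
E
```

```text
case T (array([582.7, 233.1]), array([ 86. , 149.8]), np.float32(86.6))
case S (array([585.5, 233.2]), array([ 82.2, 152.8]), np.float32(86.8)) [585.4 233.8  40. ]
lid W (array([570.5,  -5.4]), array([ 56.4, 118.7]), np.float32(87.0)) [570.4  -5.1  50. ]
lid S (array([571.8,  -2.1]), array([ 57.5, 123.4]), np.float32(86.8)) [571.7  -2.7  50. ]
tray S (array([ 560.7, -229.9]), array([ 56.8, 124.2]), np.float32(80.5)) [ 560.  -229.6   53. ]
tray T (array([ 561.3, -232.4]), array([ 71. , 123.3]), np.float32(82.4)) [ 561.  -232.6   53. ]
```

View pics/ct5.png

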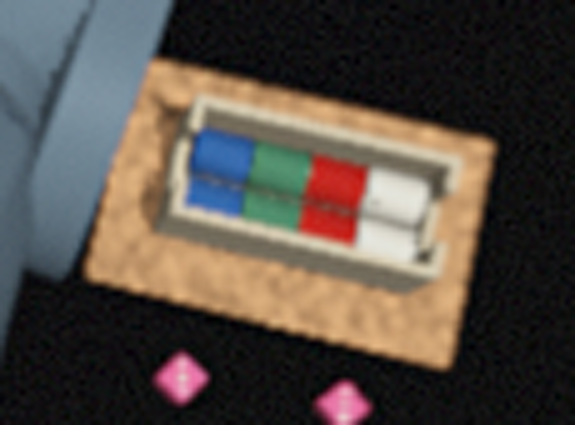

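View pics/ct5b.png

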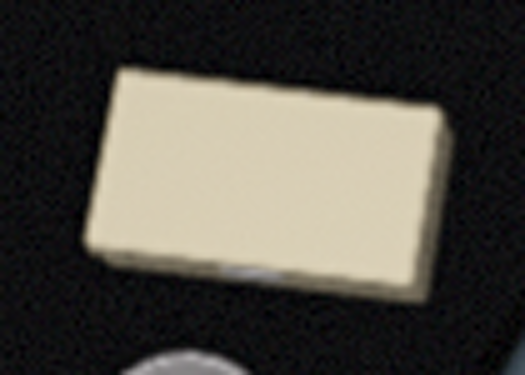

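Tray centre is within about 4 mm of the mat centre. The case is at (584.5,233.5), 86.8°, and the lid at about (570,-4). I'll regrip the lid.

```bash
python3 -m crank '[[0.3,4.9,-1,0],[0.3,4.9,-6,0],[0.3,4.9,-11,0],[0.3,4.9,-15,0],[0.3,4.9,-17,0]]' 0 && python3 -m crank '[[0,0,-1.6,0],[0,0,-3,0],[0,0,-4,0],[0,0,-4.4,0],[0,0,-4.4,0]]'
```

```text
time_s: 17.75
ee_pos: [0.5685, -0.0062, 0.0525]
ee_rot: [-3.134, 0.001, 1.516]
ft_force: [0.7, 0.6, 0.5]
grip_width: 0.0854
time_s: 18.38
ee_pos: [0.5687, -0.0062, 0.0086]
ee_rot: [-3.134, 0.001, 1.516]
ft_force: [-0.4, -0.9, -0.4]
grip_width: 0.0852
```

```bash
python3 -m crank '[[0,0,0,0],[0,0,0,0],[0,0,0,0],[0,0,0,0],[0,0,0,0]]' 255 40 && python3 -m crank '[[0,0,0.4,0],[0,0,1.5,0],[0,0,4,0],[0,0,7.5,0],[0,0,10,0]]' && python3 -m crank '[[0.1,2,0.5,0],[0.3,5,1,0],[0.5,9,1,0],[0.8,13,1,0],[1,17,1,0]]'
```

```text
time_s: 19.0
ee_pos: [0.5691, -0.0062, 0.0094]
ee_rot: [-3.135, 0.001, 1.516]
ft_force: [-1.8, 0.4, 5.8]
grip_width: 0.0557
time_s: 19.62
ee_pos: [0.5695, -0.0063, 0.1112]
ee_rot: [-3.136, 0.002, 1.516]
ft_force: [0.5, -0.7, -3.1]
grip_width: 0.0553
time_s: 20.25
ee_pos: [0.5782, 0.166, 0.12]
ee_rot: [-3.134, 0.002, 1.516]
ft_force: [1.5, 0.3, -3.3]
grip_width: 0.0554
```

```bash
python3 -m crank '[[0.2,3,0,0],[0.4,5,0,0],[0.6,6.3,0,0],[0.65,6.5,0,0],[0.65,6.5,0,0]]' && python3 -m crank '[[0,0,-1,0],[0,0,-2.5,0],[0,0,-4,0],[0,0,-4.7,0],[0,0,-5,0]]' && python3 - <<'E'
from h import *
im=snapshot("scene")[:,:,::-1]
cv2.imwrite("pics/cs6.png",cv2.resize(im[130:260,310:440],None,fx=4,fy=4,interpolation=2))
E
```

```text
time_s: 20.88
ee_pos: [0.5849, 0.2303, 0.1199]
ee_rot: [-3.134, 0.002, 1.516]
ft_force: [-0.1, 0.1, -3.8]
grip_width: 0.0552
time_s: 21.5
ee_pos: [0.5845, 0.2302, 0.069]
ee_rot: [-3.133, 0.002, 1.516]
ft_force: [-0.7, -0.3, -2.9]
grip_width: 0.0554
```

View pics/cs6.png

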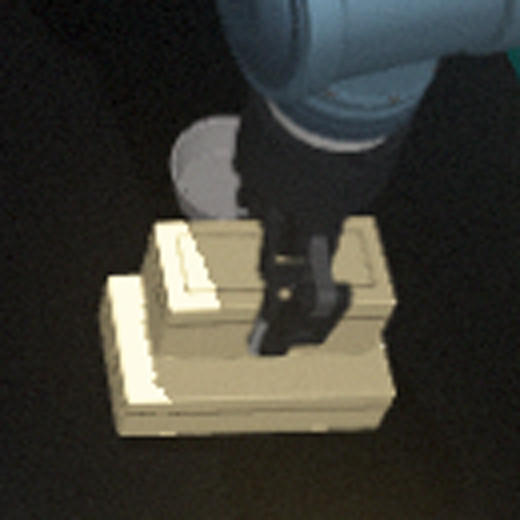

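```bash
python3 - <<'E'
from h import *
S=camera_model("scene");s=lambda p:(np.array(p)+.5)/4-.5+[310,130]
P=cast(S,s([(155,222),(375,216),(397,303),(170,313)]),.1096);print(rect(P),P.mean(0))
P=cast(S,s([(106,277),(122,404),(396,393)]),.04);print((P[0]+P[2])/2)
E
```

```text
(array([585.3, 233.3]), array([ 57.5, 120.9]), np.float32(86.8)) [0.58486648 0.23334921 0.1096    ]
[0.58440035 0.23436631 0.04      ]
```

The held lid is within about 1 mm of the case centre. I'll lower it gently.

```bash
python3 -m crank '[[0,0.1,-0.6,0],[0,0.1,-1.1,0],[0,0.1,-1.5,0],[0,0.1,-1.7,0],[0,0.1,-1.8,0]]' && python3 -m crank '[[0,0,-0.05,0],[0,0,-0.1,0],[0,0,-0.15,0]]'
```

```text
time_s: 22.18
ee_pos: [0.5846, 0.2313, 0.0511]
ee_rot: [-3.133, 0.002, 1.516]
ft_force: [0.4, -0.4, -3.0]
grip_width: 0.0556
time_s: 22.55
ee_pos: [0.5847, 0.2313, 0.0497]
ee_rot: [-3.133, 0.002, 1.516]
ft_force: [-0.2, -0.1, -3.7]
grip_width: 0.0554
```

```bash
python3 -m crank '[[0,0,-0.05,0],[0,0,-0.1,0],[0,0,-0.1,0]]'
```

```text
time_s: 22.92
ee_pos: [0.5849, 0.2313, 0.0494]
ee_rot: [-3.133, 0.002, 1.516]
ft_force: [-4.7, -1.4, 4.9]
grip_width: 0.0553
```

Contact. Release, rise, and move back clear of the views.

```bash
python3 -m crank '[[0,0,0,0],[0,0,0,0],[0,0,0,0],[0,0,0,0],[0,0,0,0]]' 0 && python3 -m crank '[[0,0,2,0],[0,0,6,0],[0,0,11,0],[0,0,15,0],[0,0,18,0]]' && python3 -m crank '[[-2,-3,0,0],[-6,-7,0,0],[-10,-11,0,0],[-14,-15,0,0],[-15,-16,0,0]]' && python3 -m crank '[[0,0,0,0],[0,0,0,0]]' && python3 - <<'E'
from h import *
for n in("scene","top"):
    im=snapshot(n)[:,:,::-1];cv2.imwrite(f"pics/{n}7.png",im)
im=cv2.imread("pics/scene7.png")[150:250,315:425]
cv2.imwrite("pics/cs7.png",cv2.resize(im,None,fx=5,fy=5,interpolation=2))
E
```

```text
time_s: 23.55
ee_pos: [0.5849, 0.2313, 0.0494]
ee_rot: [-3.133, 0.002, 1.516]
ft_force: [-0.5, 1.1, -0.1]
grip_width: 0.0851
time_s: 24.18
ee_pos: [0.5856, 0.2315, 0.2337]
ee_rot: [-3.138, 0.001, 1.516]
ft_force: [0.2, 0.6, 0.5]
grip_width: 0.0854
time_s: 24.8
ee_pos: [0.4343, 0.0703, 0.2347]
ee_rot: [-3.14, 0.001, 1.514]
ft_force: [0.2, 0.4, 0.6]
grip_width: 0.0852
time_s: 25.05
ee_pos: [0.4352, 0.0708, 0.2357]
ee_rot: [-3.142, 0.001, 1.514]
ft_force: [0.9, 0.5, 0.3]
grip_width: 0.0851
```

View pics/scene7.png

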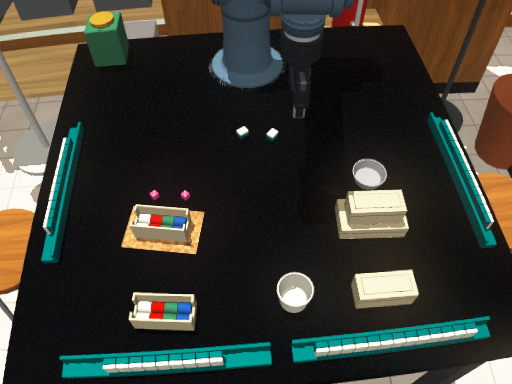

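View pics/cs7.png

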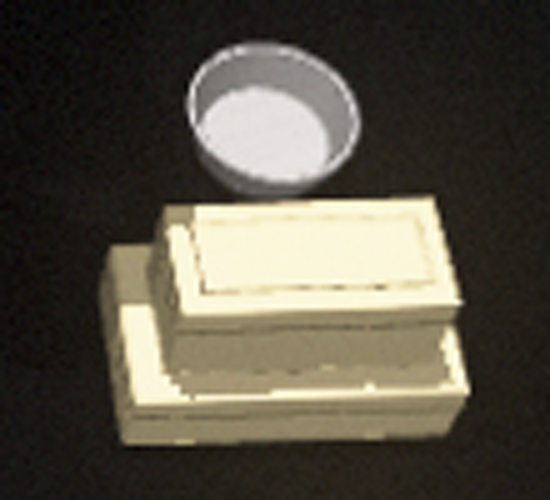

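```bash
python3 - <<'E'
from h import *
S=camera_model("scene");s=lambda p:(np.array(p)+.5)/5-.5+[315,150]
P=cast(S,s([(162,206),(435,197),(463,304),(180,318)]),.09);print("lid",rect(P),P.mean(0))
P=cast(S,s([(108,245),(130,408),(468,393)]),.04);print("case",(P[0]+P[2])/2)
job_done()
E
```

```text
lid (array([585.5, 234. ]), array([ 57.1, 122.3]), np.float32(87.1)) [0.58508476 0.23424163 0.09      ]
case [0.58439163 0.23393165 0.04      ]
the job is handed in; nothing more can be done
```

The job is done and handed in at about 25 s of the 72 s allowed; `job_done` gives no verdict. I set the lidded box aside upright at the midpoint and carried the tray level to the cork mat. Then I put the box back on the tile case. Each set-down was lowered about 1 mm at a time until the wrist force showed contact.

| Last check | Result | Limit |
|---|---|---|
| Lidded box against case centre | about 1 mm off, aligned to under 1° (87.1° against 86.8°) | 15 mm, 12° |
| Tray against mat centre | about 1–3 mm off | 20 mm |
| Tray against mat's long axis | 1–3° | 12° |
| Case shift from its start | about 1 mm, within measurement noise | 30 mm |

- **Gripper:** it is open and clear of everything.
- **Disagreements:** the cameras agreed within about 3 mm. The top view gave a poorer tray outline, 71 mm wide instead of 56 mm, because I picked its corners roughly. I therefore trusted the scene view and the gripper position there.
- **Not re-measured:** I measured the tray right after setting it down. At the end I only looked at it in the scene picture, where it still stood on the mat.

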